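# Firmness check of a cheese loaf on two faces

## Task

Check the waxed cheese loaf on the sprung firmness gauge: slide it along the table and press the middle of one long side squarely against the gauge's bar until the bar is pushed all the way in. Then turn the loaf a quarter turn on the table and press the middle of one of its short ends against the bar the same way, and leave it standing there with that end square and close up to the bar. Keep the loaf flat on the table throughout, do not lift or tip it, and leave the plates, the water bottle and the spreader where they are.

Things in the scene. Friction and masses are not known exactly. Their poses are not given: they have to be found in the camera images.
- cheese: The loaf: a plain block of yellow waxed cheese, round paper label on top, 120 mm long (its x) x 90 wide (y) x 60 high (z), about 0.7 kg, loose and flat on the table; a few newtons slide it. Origin: centre of underside. Long sides: +y and -y faces, short ends: +x and -x faces. At the start a long side (either) faces the bar within 0.65 rad of square, its centre 160 to 250 mm before it.
- gauge: Firmness gauge, fixed: grey housing (62 mm wide, 58 high, flat dial on top to 64) on a 90 mm wide steel foot; before it the sprung bar on a 12 mm round stem. Origin: on the table under the bar's front face at rest. x: level pressing direction, from bar into housing; y: along the bar. Foot begins 80 mm, housing 87 mm behind the bar's face, so behind the bar, beside the stem, is open space.
- bar_face (a point): Centre of the bar's flat front face, 30 mm above the table; axes as the gauge's; moves with the bar. The bar is a steel plate 50 mm wide (y), 12 to 48 mm above the table, 12 mm thick: a loaf pressed to its middle sticks out past it on both sides, by 35 mm with a long side, 20 mm with an end.
- gauge_bar (a joint): How far the bar is pushed in, m: 0 at rest, 0.015 fully home on its stop; grows along the gauge's x. A 450 N/m spring (about 7 N when home), well damped, pushes it back out when released, and the loaf a little with it.
- plates: Bystander: stack of white plastic plates, 170 mm across, 22 mm high. Origin: centre of its underside.
- water: Bystander: water bottle with blue band, 64 mm across, 200 mm high. Origin: centre of its underside.
- spreader: Bystander: a spatula-like spreader 200 mm long lying along its x axis. Origin: underside, about its middle.

How it is judged:
On the way, in this order (a step that is already met when the one before it is completed fails the run):
1. a long side of the loaf is pressed square and near its middle against the bar, the bar pushed home (past 12 of its 15 mm) (value of joint gauge_bar above 0.012 m and angle between the y axis of cheese and the x axis of gauge, either way round below 0.14 rad and x of cheese in the frame of bar_face between -0.054 and -0.04 m and y of cheese in the frame of bar_face between -0.04 and 0.04 m), for 0.1 s.
2. after the quarter turn, a short end of the loaf is pressed square and near its middle against the bar, the bar pushed home (past 12 of its 15 mm) (value of joint gauge_bar above 0.012 m and angle between the x axis of cheese and the x axis of gauge, either way round below 0.14 rad and x of cheese in the frame of bar_face between -0.069 and -0.055 m and y of cheese in the frame of bar_face between -0.03 and 0.03 m), for 0.1 s.
At the end, for the whole second after the job is handed in: The loaf lies flat and still on the table with a short end facing the bar, square to it within about 9 degrees, within 35 mm of centred on it and no more than about 15 mm from it (angle between the x axis of cheese and the x axis of gauge, either way round below 0.16 rad and x of cheese in the frame of bar_face between -0.075 and -0.055 m and y of cheese in the frame of bar_face between -0.035 and 0.035 m and angle between cheese's own z axis and vertical below 0.05 rad and height (world z) of cheese below 0.006 m and linear speed of cheese below 0.01 m/s); the robot touches nothing.
It fails at once if the loaf is lifted or tipped (height (world z) of cheese above 0.02 m or angle between cheese's own z axis and vertical above 0.3 rad).
It fails at once if a bystander is moved by more than 30 mm (distance of any of plates, water, spreader from where it was at the start of the episode above 0.03 m).
It also fails if it takes over 72 s, if anything falls off the work surface, if the arm or the gripper's body presses on something with over 40 N, if the wrist force passes 120 N, or if a joint passes its speed limit or range.

## Robot

A 7-joint arm with a two-finger parallel gripper is mounted at the origin on the work surface. World frame = base frame: x ahead of the robot, y to its left, z up, the work surface at z = 0. Lengths are in m, angles in rad, forces in N, time in s.
With the tool pointing down it reaches from about 0.425 to 0.875 m from the base axis. Payload 8.4 kg.
Tool frame: the origin (TCP) lies between the finger pads; the fingertips stand bot.tcp_to_tips ahead of it and the grasp point (between the pads) lies 11 mm behind it (bot.tcp_to_tips is the distance from the TCP to the fingertips, in m); z points along the fingers, y is the direction in which the jaws open and shut (so a half turn about z gives the same grasp; the last joint's range is limited). The gripper opens to 85 mm and grips with 20 to 120 N. Pads are 22 mm wide; open, the fingers measure 114 mm over their backs; the gripper's body (76 mm by 85 mm) begins 54 mm behind the grasp point. The pads swing forward as they close: fully open they stand 13 mm farther back than shut.
Start: joints at [1.064, 0.333, 0.04, 1.465, -0.013, 1.343, -0.059], TCP at [0.258, -0.597, 0.213] pointing down, gripper open.
Joint ranges: [-2.58, 2.58], [-0.38, 2.09], [-1.3, 1.39], [0.25, 2.4], [-1.5, 4.64], [0.08, 2.09], [-2.65, 2.65]. Speed limits (rad/s): [2.22, 2.22, 2.79, 2.79, 3.14, 3.14, 3.14].

## Interface

Orientations are given as a unit quaternion [w, x, y, z].
In Python, from rig import bot gives the robot as it stands.
- The arm moves only by the shell command python3 -m crank 'ROWS' [OPENING] [FORCE]. ROWS is JSON, a list of rows, each an object of numbers: "x", "y", "z": the shift along the tool's x, y, z in cm; "ax", "ay", "az": the turn, a rotation vector about the tool's x, y, z in degrees. A call has 1 to 10 rows; each row is the pose to reach, as a shift and turn from the pose commanded when the call began, along the tool's axes at that moment; what a row does not reach only later rows make up. A row lasts 1/12 s, in which the tool goes at most 41.7 mm and 7.16 degrees, less where a joint would pass 70% of its speed; a pose out of reach is approached as far as the arm can. A call with a gripper value outside its range is refused whole. OPENING is the opening, from 0 (shut) to 1 (fully open), set as the call begins (- or left out, the last holds). The fingers move at their own pace and stop on an object; FORCE is the grip in N (left out, the last holds). Time passes only in rows, so rows that repeat a pose let the fingers close. It gives the time, the measured TCP pose, the force and the opening at its end, in the units of the state.
- bot.get_obs(): the state, without advancing time (a new reading comes with each control period).
- bot.camera(name): name is "scene" or "top" or "wrist"; returns a dict with "pixels" (384x512x3 uint8, red, green, blue), "z_map" (384x512 float32, m along the optical axis (not along the pixel's ray), 0 where there is no reading), "fx", "fy", "cx", "cy" (pixels), "world_from_camera" (4x4, takes a point from camera to world coordinates). Camera axes: x right, y up, looking along -z (the intrinsics and any distortion apply to the point x, -y, -z); pixel columns grow to the right and rows downward; lengths in m; the calibration is good to about 2 mm. The wrist camera is an equidistant fisheye: a pixel r from the principal point sees the ray r / f radians off the axis. A picture is of the moment at which its call begins.
- bot.sign_off(): hands the job in, once; it reports no verdict.
The state is a dict: "t": time; "qpos": joint angles; "joint_vel": joint speeds; "tau": joint torques, N m; "tcp_pos": TCP position; "ee_rot": TCP orientation; "contact_force": force on the tool from outside, world axes, zero at the start; "ft_torque": the same for the moment, N m; "opening": opening from 0.0 (shut) to 1.0 (fully open).
Only numpy, scipy, OpenCV 4.12 (cv2) and the standard library are available. Lean on these libraries where they do the work, as an engineer would, in place of code of your own. Each camera call takes 0.05 s, during which the arm holds its last target. There are 200 camera calls.

## Working session

There is one attempt and no reset: what is moved stays moved. The work goes in short steps, Python scripts to look and compute and a shell command to move; the robot and the scene stay as the last step left them, time stands still between calls to the robot, and variables do not carry over. Pictures are saved under pics/ and viewed, about 8 in all and at most 12, crops included, and the job is handed in when it is done.

```bash
ls; mkdir -p pics; python3 - <<'E'
from rig import bot
import cv2,numpy as np
o=bot.get_obs(); print(o, bot.tcp_to_tips)
ims=[]
for n in("top","scene"):
    c=bot.camera(n); np.savez(f"pics/{n}0.npz",**c)
    ims.append(c["pixels"][:,:,::-1])
    print(n,c["fx"],c["fy"],c["cx"],c["cy"],np.round(c["world_from_camera"],3).tolist())
cv2.imwrite("pics/a.png",cv2.resize(ims[0],(768,576)))
cv2.imwrite("pics/b.png",ims[1])
E
```

```text
pics
{'t': 0.0, 'qpos': array([ 1.06379027,  0.33389032,  0.03984363,  1.4662602 , -0.01336598,
        1.34329732, -0.0584737 ]), 'joint_vel': array([-7.30951122e-04, -8.79849517e-04, -3.90916535e-04,  9.10443468e-04,
       -3.60378928e-04,  1.26549352e-04, -6.37461382e-05]), 'tau': array([-1.15903462e-03, -6.58570504e+01,  1.36446655e+00, -4.05570102e+01,
        1.66860031e-02,  1.25529119e-02, -1.13184598e-05]), 'tcp_pos': array([ 0.25757544, -0.59626516,  0.21183961]), 'ee_rot': array([-7.62674407e-04,  9.79278794e-01,  2.02515213e-01, -2.24393944e-04]), 'contact_force': array([-1.3551222 ,  0.96914675, -0.41547231]), 'ft_torque': array([0.04094182, 0.02226317, 0.04181582]), 'opening': 1.000749250398871} 0.008
top 450.059546276529 450.059546276529 257.6166869888992 203.1799337831649 [[-0.014, 0.993, -0.12, 0.518], [-1.0, -0.016, -0.018, 0.088], [-0.019, 0.12, 0.993, 1.118], [0.0, 0.0, 0.0, 1.0]]
scene 380.0351572522561 380.0351572522561 251.89463118589885 191.26718451537118 [[-0.276, -0.73, 0.625, 1.248], [0.961, -0.214, 0.175, 0.272], [0.006, 0.649, 0.761, 0.779], [0.0, 0.0, 0.0, 1.0]]
```

View pics/a.png

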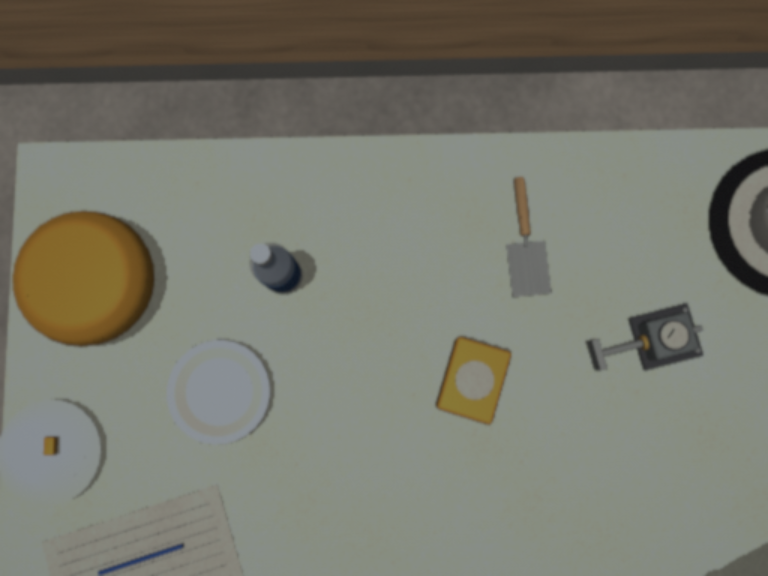

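View pics/b.png

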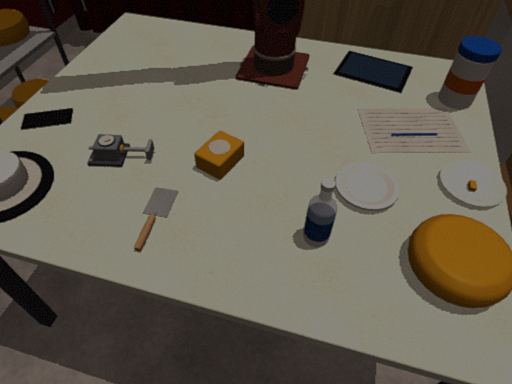

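The top view shows the loaf at about (474,380) and the gauge bar at about (597,355), with the housing at (668,335). The spreader is at (527,235), the plates at (220,390) and the bottle at (275,265). The gauge presses toward -y in the world. Next I measure these.

```bash
cat > h.py <<'E'
import numpy as np, cv2
def world(c):
    h,w=c["z_map"].shape; v,u=np.mgrid[:h,:w]; z=c["z_map"]
    p=np.stack([(u-c["cx"])/c["fx"]*z,-(v-c["cy"])/c["fy"]*z,-z,np.ones_like(z)],-1)
    P=(p@np.asarray(c["world_from_camera"]).T)[...,:3]; P[z==0]=np.nan
    return P
G0=np.array([0.,0.]);
def rect(pts):
    (c,s,a)=cv2.minAreaRect((pts*1000).astype(np.float32)); return np.round(c,1),np.round(s,1),round(a,1)
def loaf(c):
    P=world(c); hsv=cv2.cvtColor(np.ascontiguousarray(c["pixels"]),cv2.COLOR_RGB2HSV)
    m=(P[...,2]>.05)&(P[...,2]<.07)
    n,l,st,ce=cv2.connectedComponentsWithStats(m.astype(np.uint8))
    out=[]
    for i in range(1,n):
        if st[i,4]>60:
            q=P[l==i]; out.append((st[i,4],np.round(np.median(q,0)*1000),rect(q[:,:2]),ce[i].round()))
    return out
E
python3 - <<'E'
from h import *
c=dict(np.load("pics/top0.npz")); P=world(c)
for o in loaf(c): print(o)
print("table z",np.nanmedian(P[300:320,300:340,2]))
# gauge region
s=P[195:255,385:475].reshape(-1,3); 
for lo,hi in((.035,.052),(.052,.07),(.004,.03)):
    q=s[(s[:,2]>lo)&(s[:,2]<hi)]; print(lo,len(q),rect(q[:,:2]))
b=P[218:252,388:408].reshape(-1,3); b=b[(b[:,2]>.04)&(b[:,2]<.056)]; print("bar",len(b),np.median(b,0),rect(b[:,:2]))
st=P[222:242,408:424].reshape(-1,3); st=st[(st[:,2]>.03)&(st[:,2]<.045)]; print("stem",len(st)); 
if len(st)>5: print(cv2.fitLine(st[:,:2].astype(np.float32),cv2.DIST_L2,0,.01,.01).ravel())
for n,(a,b_,cc,d) in dict(plates=(220,300,105,185),water=(155,200,160,205),spr=(115,200,335,372)).items():
    q=P[a:b_,cc:d].reshape(-1,3); q=q[q[:,2]>.004]; print(n,rect(q[:,:2]))
# fullres crop
E
```

```text
(np.int32(129), array([ 782., -494.,   59.]), (array([ 783.9, -495.6]), array([12.2, 74.4]), 87.9), array([509., 142.]))
(np.int32(957), array([662., 529.,  64.]), (array([694.8, 586.9]), array([194.7, 219.3]), 66.1), array([ 73., 193.]))
(np.int32(793), array([ 590., -335.,   59.]), (array([ 591.3, -338.3]), array([61.6, 70.8]), 13.1), array([447., 224.]))
(np.int32(1964), array([526., -27.,  59.]), (array([526.7, -27.5]), array([ 90.2, 119.8]), 72.1), array([316., 253.]))
table z -0.0010880912654864794
0.035 299 (array([ 583.7, -305.9]), array([ 61.8, 178.4]), 13.1)
0.052 771 (array([ 582.2, -299.3]), array([ 61.5, 150.8]), 13.1)
0.004 672 (array([ 594.1, -314. ]), array([216.9, 145.4]), 89.2)
bar 118 [ 0.56439166 -0.22559784  0.04641611] (array([ 564.4, -226.1]), array([49.3, 12.3]), 13.8)
stem 80
[ 0.24961747 -0.9683445   0.5749625  -0.26920372]
plates (array([518.3, 386.1]), array([187.9, 189. ]), 0.8)
water (array([720.9, 295.1]), array([119.1,  89.5]), 77.5)
spr (array([ 767.8, -133.5]), array([ 85.2, 212.4]), 86.0)
```

```bash
cat >> h.py <<'E'
A=np.deg2rad(13.6); g=np.array([np.sin(A),-np.cos(A)]); gy=np.array([np.cos(A),np.sin(A)]); B=np.array([.563,-.2202])
def uv(p): d=np.asarray(p)[:2]-B; return np.round([d@g*1e3,d@gy*1e3],1)
def pose():
    from rig import bot
    o=bot.get_obs(); q=o["ee_rot"]; th=np.rad2deg(2*np.arctan2(q[2],q[1])); th=(th+180)%360-180
    return o,np.array(o["tcp_pos"]),th
def go(xy,z,th):   # world target -> tool-axis shift (cm) and az (deg)
    o,p,t=pose(); r=np.deg2rad(t); d=np.asarray(xy)-p[:2]
    print("t%.2f tcp"%o["t"],p.round(4),"th %.1f"%t,"F",o["contact_force"].round(1),"uv",uv(p))
    print(" x %.2f y %.2f z %.2f az %.1f"%(100*(d@[np.cos(r),np.sin(r)]),100*(d@[np.sin(r),-np.cos(r)]),100*(p[2]-z),-((th-t+180)%360-180)))
def gouv(u,v,z,th): go(B+(u*g+v*gy)/1e3,z,th)
E
python3 -c "
from h import *
go([.550,.045],.15,72.1)"
```

```text
t0.10 tcp [ 0.2576 -0.5963  0.2119] th 23.4 F [0.4 0.4 0.4] uv [ 293.7 -385.3]
 x 52.28 y -47.28 z 6.19 az -48.7
```

```bash
python3 -m crank '[{"x":2,"y":-1.8,"az":-3},{"x":5,"y":-4.5,"az":-8},{"x":8,"y":-7.2,"az":-14},{"x":11,"y":-9.9,"az":-20},{"x":14,"y":-12.6,"az":-26},{"x":17,"y":-15.4,"az":-32},{"x":20,"y":-18,"az":-38},{"x":23,"y":-20.8,"az":-43},{"x":26,"y":-23.5,"az":-47},{"x":29,"y":-26.2,"az":-48.7}]' 1 40
python3 -c "
from h import *
go([.550,.045],.15,72.1)"
```

```text
t0.10 tcp [ 0.2576 -0.5963  0.2119] th 23.4 F [0.4 0.4 0.4] uv [ 293.7 -385.3]
 x 52.28 y -47.28 z 6.19 az -48.7invalid input
```

```bash
python3 -m crank '[{"x":2,"y":-1.8,"z":0,"ax":0,"ay":0,"az":-3},{"x":5,"y":-4.5,"z":0,"ax":0,"ay":0,"az":-8},{"x":8,"y":-7.2,"z":0,"ax":0,"ay":0,"az":-14},{"x":11,"y":-9.9,"z":0,"ax":0,"ay":0,"az":-20},{"x":14,"y":-12.6,"z":0,"ax":0,"ay":0,"az":-26},{"x":17,"y":-15.4,"z":0,"ax":0,"ay":0,"az":-32},{"x":20,"y":-18,"z":0,"ax":0,"ay":0,"az":-38},{"x":23,"y":-20.8,"z":0,"ax":0,"ay":0,"az":-43},{"x":26,"y":-23.5,"z":0,"ax":0,"ay":0,"az":-47},{"x":29,"y":-26.2,"z":0,"ax":0,"ay":0,"az":-48.7}]' 
python3 -c "
from h import *
go([.550,.045],.15,72.1)"; python3 -m crank --help | head -20
```

```text
t: 0.93
tcp_pos: [0.4203, -0.2392, 0.2126]
ee_rot: [0.0, 0.807, 0.59, -0.0]
contact_force: [1.1, -1.1, 0.1]
opening: 0.999
t0.93 tcp [ 0.4203 -0.2392  0.2126] th 72.3 F [ 1.1 -1.1  0.1] uv [ -15.1 -143.2]
 x 31.02 y 3.72 z 6.26 az 0.2invalid input: not JSON, or not a number
```

```bash
python3 -m crank '[{"x":4,"y":0.5,"z":0.5,"ax":0,"ay":0,"az":0},{"x":8,"y":1,"z":1,"ax":0,"ay":0,"az":0},{"x":12,"y":1.5,"z":2,"ax":0,"ay":0,"az":0},{"x":16,"y":2,"z":3,"ax":0,"ay":0,"az":0},{"x":20,"y":2.5,"z":4,"ax":0,"ay":0,"az":0},{"x":24,"y":3,"z":5,"ax":0,"ay":0,"az":0},{"x":28,"y":3.5,"z":6,"ax":0,"ay":0,"az":0},{"x":30,"y":3.7,"z":6.3,"ax":0,"ay":0,"az":0},{"x":31,"y":3.7,"z":6.3,"ax":0,"ay":0,"az":0},{"x":31,"y":3.7,"z":6.3,"ax":0,"ay":0,"az":0}]' 
python3 - <<'E'
from h import *
from rig import bot
go([.550,.045],.017,72.1)
c=bot.camera("top"); 
for o in loaf(c): print(o)
w=bot.camera("wrist"); cv2.imwrite("pics/w.png",w["pixels"][:,:,::-1])
E
```

```text
t: 1.77
tcp_pos: [0.5506, 0.0449, 0.1493]
ee_rot: [-0.001, 0.808, 0.59, -0.0]
contact_force: [0.0, -0.9, 0.9]
opening: 1.0
t1.77 tcp [0.5506 0.0449 0.1493] th 72.3 F [ 0.  -0.9  0.9] uv [-260.6   50.3]
 x -0.01 y -0.06 z 13.23 az 0.2
(np.int32(133), array([ 782., -494.,   60.]), (array([ 785.6, -495.6]), array([12.5, 74.3]), 84.7), array([509., 142.]))
(np.int32(889), array([661., 522.,  64.]), (array([685.5, 570.8]), array([159.8, 219.5]), 62.7), array([ 76., 194.]))
(np.int32(785), array([ 590., -336.,   59.]), (array([ 591.2, -338.1]), array([61.6, 70.8]), 13.2), array([448., 224.]))
```

View pics/w.png

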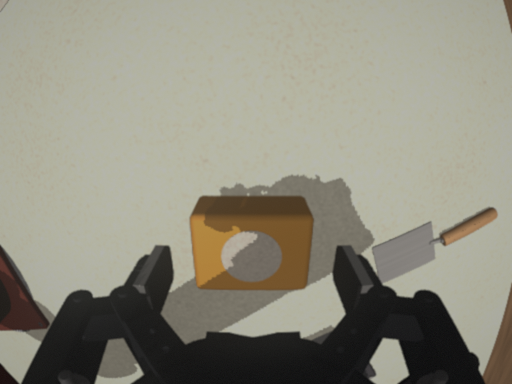

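The wrist view shows the loaf at about (250,250), with its sides parallel to the jaw axis and clear of both fingers. Next I descend behind its far long side.

```bash
python3 -m crank '[{"x":0,"y":0,"z":3,"ax":0,"ay":0,"az":0},{"x":0,"y":0,"z":6,"ax":0,"ay":0,"az":0},{"x":0,"y":0,"z":9,"ax":0,"ay":0,"az":0},{"x":0,"y":0,"z":11,"ax":0,"ay":0,"az":0},{"x":0,"y":0,"z":12.5,"ax":0,"ay":0,"az":0},{"x":0,"y":0,"z":13.2,"ax":0,"ay":0,"az":0},{"x":0,"y":0,"z":13.2,"ax":0,"ay":0,"az":0}]' 
cat >> h.py <<'E'
def wworld(c):
    h,w=c["z_map"].shape; v,u=np.mgrid[:h,:w]; a=u-c["cx"]; b=v-c["cy"]; r=np.hypot(a,b)+1e-9
    z=c["z_map"]; t=np.tan(np.minimum(r/c["fx"],1.4))*z/r
    P=(np.stack([a*t,-b*t,-z,np.ones_like(z)],-1)@np.asarray(c["world_from_camera"]).T)[...,:3]; P[z==0]=np.nan
    return P
def look(name="top"):
    from rig import bot
    c=bot.camera(name); P=wworld(c) if name=="wrist" else world(c)
    hsv=cv2.cvtColor(np.ascontiguousarray(c["pixels"]),cv2.COLOR_RGB2HSV)
    m=(P[...,2]>.05)&(P[...,2]<.068)&(hsv[...,0]>10)&(hsv[...,0]<35)&(hsv[...,1]>100)&(P[...,0]>.4)&(P[...,0]<.75)&(abs(P[...,1]+.05)<.22)
    m=cv2.morphologyEx(m.astype(np.uint8),cv2.MORPH_OPEN,np.ones((2,2)))
    q=P[m>0][:,:2]
    if len(q)<50: print(name,"loaf not seen"); return c
    r=cv2.minAreaRect((q*1000).astype(np.float32)); 
    a=r[2] if r[1][0]<r[1][1] else r[2]+90   # direction of short axis
    print(name,len(q),"size",np.round(r[1],1),"xy",np.round(r[0],1),"uv",uv(np.array(r[0])/1e3),"short-axis dir",round(a%180,1),"(gauge x is 103.6)")
    return c
E
python3 - <<'E'
from h import *
go([.550,.045],.017,72.1)
for n in("wrist","scene","top"): look(n)
E
```

```text
t: 2.45
tcp_pos: [0.5496, 0.0402, 0.0166]
ee_rot: [-0.0, 0.809, 0.587, -0.001]
contact_force: [0.2, -0.2, 0.4]
opening: 0.999
t2.45 tcp [0.5496 0.0402 0.0166] th 71.9 F [ 0.2 -0.2  0.4] uv [-256.2   48.2]
 x 0.47 y -0.12 z -0.04 az -0.2
wrist 5985 size [55.2 90.2] xy [542.5  12.5] uv [-231.    34.9] short-axis dir 45.4 (gauge x is 103.6)
scene 476 size [156.   93.1] xy [555.4 -35. ] uv [-181.8   36.1] short-axis dir 123.2 (gauge x is 103.6)
top loaf not seen
```

```bash
python3 -m crank '[{"x":-0.4,"y":0,"z":0,"ax":0,"ay":0,"az":0},{"x":-0.8,"y":0,"z":0,"ax":0,"ay":0,"az":0},{"x":-1.2,"y":0,"z":0,"ax":0,"ay":0,"az":0},{"x":-1.6,"y":0,"z":0,"ax":0,"ay":0,"az":0},{"x":-1.6,"y":0,"z":0,"ax":0,"ay":0,"az":0}]'
python3 -m crank '[{"x":-0.5,"y":-0.14,"z":0,"ax":0,"ay":0,"az":-1.5},{"x":-1.05,"y":-0.27,"z":0,"ax":0,"ay":0,"az":-3},{"x":-1.6,"y":-0.38,"z":0,"ax":0,"ay":0,"az":-4.5},{"x":-2.1,"y":-0.48,"z":0,"ax":0,"ay":0,"az":-6},{"x":-2.65,"y":-0.56,"z":0,"ax":0,"ay":0,"az":-7.5},{"x":-3.2,"y":-0.63,"z":0,"ax":0,"ay":0,"az":-9},{"x":-3.75,"y":-0.69,"z":0,"ax":0,"ay":0,"az":-10.5},{"x":-4.3,"y":-0.73,"z":0,"ax":0,"ay":0,"az":-12},{"x":-4.8,"y":-0.75,"z":0,"ax":0,"ay":0,"az":-13.5},{"x":-5.35,"y":-0.77,"z":0,"ax":0,"ay":0,"az":-15}]'
python3 - <<'E'
from h import *
gouv(-86-58,-20,.017,103.6)
from rig import bot
c=look("top"); s=bot.camera("scene")
cv2.imwrite("pics/c.png",np.hstack([s["pixels"][60:260,50:350],c["pixels"][150:350,220:480]])[:,:,::-1])
E
```

```text
t: 3.02
tcp_pos: [0.5458, 0.0261, 0.018]
ee_rot: [0.0, 0.809, 0.588, 0.0]
contact_force: [0.4, 0.3, 0.2]
opening: 0.999
t: 3.85
tcp_pos: [0.5222, -0.0199, 0.018]
ee_rot: [-0.0, 0.724, 0.69, 0.001]
contact_force: [-0.4, 4.6, 2.1]
opening: 1.003
t3.85 tcp [ 0.5222 -0.0199  0.018 ] th 87.2 F [-0.4  4.6  2.1] uv [-204.3    7.5]
 x -6.56 y -0.93 z 0.10 az -16.4
top loaf not seen
```

View pics/c.png

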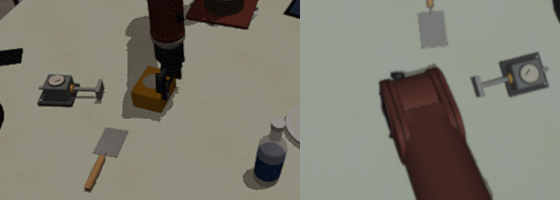

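The scene view shows the loaf turning with the fingers, free of everything else. Continuing the arc.

```bash
python3 -m crank '[{"x":-0.6,"y":-0.15,"z":0,"ax":0,"ay":0,"az":-1.6},{"x":-1.2,"y":-0.3,"z":0,"ax":0,"ay":0,"az":-3.3},{"x":-1.8,"y":-0.42,"z":0,"ax":0,"ay":0,"az":-5},{"x":-2.4,"y":-0.53,"z":0,"ax":0,"ay":0,"az":-6.6},{"x":-3.0,"y":-0.62,"z":0,"ax":0,"ay":0,"az":-8.2},{"x":-3.6,"y":-0.7,"z":0,"ax":0,"ay":0,"az":-9.9},{"x":-4.2,"y":-0.76,"z":0,"ax":0,"ay":0,"az":-11.5},{"x":-4.8,"y":-0.8,"z":0,"ax":0,"ay":0,"az":-13.2},{"x":-5.4,"y":-0.83,"z":0,"ax":0,"ay":0,"az":-14.8},{"x":-6.0,"y":-0.85,"z":0,"ax":0,"ay":0,"az":-16.4}]'
python3 -m crank '[{"x":-0.5,"y":0,"z":0,"ax":0,"ay":0,"az":0},{"x":-1,"y":0,"z":0,"ax":0,"ay":0,"az":0},{"x":-1.5,"y":0,"z":0,"ax":0,"ay":0,"az":0},{"x":-2,"y":0,"z":0,"ax":0,"ay":0,"az":0},{"x":-2,"y":0,"z":0,"ax":0,"ay":0,"az":0}]'
python3 - <<'E'
from h import *
gouv(-30-55,-20,.017,103.6)
look("top");c=look("wrist")
cv2.imwrite("pics/d.png",c["pixels"][:,:,::-1])
E
```

```text
t: 4.78
tcp_pos: [0.5106, -0.0793, 0.018]
ee_rot: [-0.0, 0.619, 0.786, 0.001]
contact_force: [-2.4, 6.3, 4.0]
opening: 0.998
t: 5.2
tcp_pos: [0.5156, -0.0997, 0.0179]
ee_rot: [-0.0, 0.62, 0.785, 0.0]
contact_force: [0.7, 2.1, 1.5]
opening: 0.999
t5.20 tcp [ 0.5156 -0.0997  0.0179] th 103.4 F [0.7 2.1 1.5] uv [-128.3  -17.8]
 x -4.33 y -0.21 z 0.09 az -0.2
top 69 size [  9.1 133.5] xy [ 575.1 -135.6] uv [-79.4  31.7] short-axis dir 14.3 (gauge x is 103.6)
wrist 8273 size [101.3  72.7] xy [ 519.  -117.4] uv [-110.2  -18.6] short-axis dir 103.5 (gauge x is 103.6)
```

View pics/d.png

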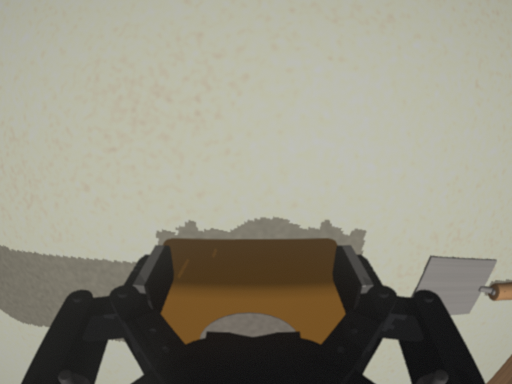

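The loaf sits square and centred between the fingers: its edge spans x 165–340 in the image and the fingers are at 158 and 350. Pressing now.

```bash
python3 -m crank '[{"x":-0.5,"y":0,"z":0,"ax":0,"ay":0,"az":0},{"x":-1,"y":0,"z":0,"ax":0,"ay":0,"az":0},{"x":-1.5,"y":0,"z":0,"ax":0,"ay":0,"az":0},{"x":-2,"y":0,"z":0,"ax":0,"ay":0,"az":0},{"x":-2.4,"y":0,"z":0,"ax":0,"ay":0,"az":0},{"x":-2.8,"y":0,"z":0,"ax":0,"ay":0,"az":0},{"x":-3.2,"y":0,"z":0,"ax":0,"ay":0,"az":0},{"x":-3.6,"y":0,"z":0,"ax":0,"ay":0,"az":0},{"x":-4,"y":0,"z":0,"ax":0,"ay":0,"az":0},{"x":-4,"y":0,"z":0,"ax":0,"ay":0,"az":0}]'
python3 -m crank '[{"x":-0.2,"y":0,"z":0,"ax":0,"ay":0,"az":0},{"x":-0.4,"y":0,"z":0,"ax":0,"ay":0,"az":0},{"x":-0.4,"y":0,"z":0,"ax":0,"ay":0,"az":0}]'
python3 - <<'E'
from h import *
gouv(-30-56,-20,.017,103.6)
from rig import bot
c=bot.camera("top");P=world(c)
s=P[195:255,385:435].reshape(-1,3); s=s[(s[:,2]>.04)&(s[:,2]<.056)]; s=np.array([uv(p) for p in s[:,:2]]);print(len(s), s[abs(s[:,1])<24].min(0) if len(s) else 0, np.percentile(s[:,0],[1,10,30,50]))
cv2.imwrite("pics/e.png",cv2.resize(c["pixels"][180:300,330:490,::-1],None,fx=3,fy=3))
E
```

```text
t: 6.13
tcp_pos: [0.5241, -0.1363, 0.0179]
ee_rot: [-0.001, 0.619, 0.786, 0.001]
contact_force: [-3.8, 10.9, 8.2]
opening: 1.0
t: 6.38
tcp_pos: [0.5247, -0.139, 0.0178]
ee_rot: [-0.002, 0.618, 0.786, 0.001]
contact_force: [-5.1, 14.6, 9.1]
opening: 0.997
t6.38 tcp [ 0.5247 -0.139   0.0178] th 103.6 F [-5.1 14.6  9.1] uv [-88.  -18.1]
 x -0.20 y -0.19 z 0.08 az -0.0
21 [86.7 21.7] [ 3.88  7.6  87.5  89.5 ]
```

View pics/e.png

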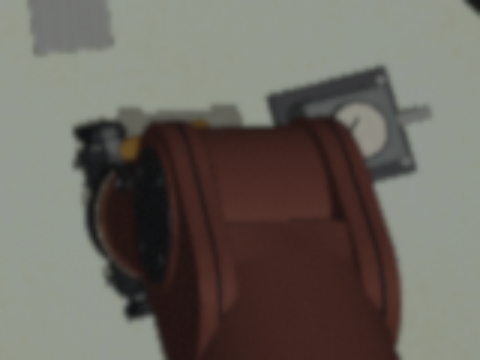

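```bash
python3 -m crank '[{"x":-0.2,"y":0,"z":0,"ax":0,"ay":0,"az":0},{"x":-0.4,"y":0,"z":0,"ax":0,"ay":0,"az":0},{"x":-0.4,"y":0,"z":0,"ax":0,"ay":0,"az":0}]'
python3 -c "
from h import *
gouv(-86,-20,.017,103.6)"
python3 -m crank '[{"x":-0.2,"y":0,"z":0,"ax":0,"ay":0,"az":0},{"x":-0.2,"y":0,"z":0,"ax":0,"ay":0,"az":0},{"x":-0.2,"y":0,"z":0,"ax":0,"ay":0,"az":0}]'
python3 -c "
from h import *
gouv(-86,-20,.017,103.6)"
```

```text
t: 6.68
tcp_pos: [0.5251, -0.1407, 0.0177]
ee_rot: [-0.003, 0.618, 0.786, 0.001]
contact_force: [-8.5, 21.0, 13.4]
opening: 1.001
t6.68 tcp [ 0.5251 -0.1407  0.0177] th 103.7 F [-8.5 21.  13.4] uv [-86.2 -18.1]
 x -0.02 y -0.19 z 0.07 az 0.1
t: 6.93
tcp_pos: [0.5252, -0.1408, 0.0176]
ee_rot: [-0.004, 0.618, 0.786, 0.002]
contact_force: [-11.3, 27.6, 16.4]
opening: 0.998
t6.93 tcp [ 0.5252 -0.1408  0.0176] th 103.7 F [-11.3  27.6  16.4] uv [-86.1 -18.1]
 x -0.01 y -0.19 z 0.06 az 0.1
```

TCP travel stalled at u = -86 while the force rose to 30 N, so the bar is on its stop. Retracting and rising, then measuring.

```bash
python3 -m crank '[{"x":0.5,"y":0,"z":0,"ax":0,"ay":0,"az":0},{"x":1,"y":0,"z":0,"ax":0,"ay":0,"az":0},{"x":1.5,"y":0,"z":0,"ax":0,"ay":0,"az":0},{"x":2.5,"y":0,"z":0,"ax":0,"ay":0,"az":0},{"x":4,"y":0,"z":0,"ax":0,"ay":0,"az":0},{"x":6,"y":0,"z":0,"ax":0,"ay":0,"az":0},{"x":7,"y":0,"z":-2,"ax":0,"ay":0,"az":0},{"x":7,"y":0,"z":-5,"ax":0,"ay":0,"az":0},{"x":7,"y":0,"z":-9,"ax":0,"ay":0,"az":0},{"x":7,"y":0,"z":-12,"ax":0,"ay":0,"az":0}]'
python3 -m crank '[{"x":3,"y":0,"z":-1,"ax":0,"ay":0,"az":0},{"x":7,"y":0,"z":-2,"ax":0,"ay":0,"az":0},{"x":11,"y":0,"z":-3,"ax":0,"ay":0,"az":0},{"x":11,"y":0,"z":-3,"ax":0,"ay":0,"az":0}]'
python3 - <<'E'
from h import *
gouv(16,-9,.15,103.6)
c=look("top");look("wrist")
cv2.imwrite("pics/f.png",cv2.resize(c["pixels"][130:330,270:490,::-1],None,fx=3,fy=3))
E
```

```text
t: 7.77
tcp_pos: [0.5103, -0.0794, 0.14]
ee_rot: [0.0, 0.619, 0.786, 0.0]
contact_force: [2.3, -0.7, 0.6]
opening: 1.0
t: 8.1
tcp_pos: [0.4838, 0.035, 0.1701]
ee_rot: [0.001, 0.616, 0.788, 0.001]
contact_force: [0.9, 0.9, 0.7]
opening: 1.004
t8.10 tcp [0.4838 0.035  0.1701] th 104.0 F [0.9 0.9 0.7] uv [-266.6  -17. ]
 x -28.27 y 0.61 z 2.01 az 0.4
top 1406 size [124.3 104.7] xy [ 534.4 -198.1] uv [-28.2 -22.6] short-axis dir 107.7 (gauge x is 103.6)
wrist 1443 size [ 28.9 285.4] xy [545.5 -82.6] uv [-137.8   15.4] short-axis dir 28.0 (gauge x is 103.6)
```

View pics/f.png

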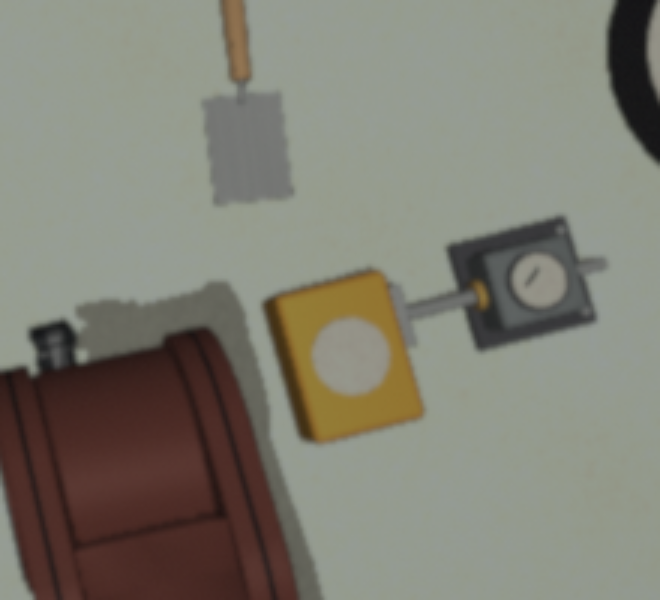

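The loaf is up against the bar and square to it, offset toward -v: label centre at (350,357), bar at (403,315). I need its exact offset before going behind the bar.

```bash
sed -i 's/(P\[...,2\]>.05)&(P\[...,2\]<.068)&(hsv/(P[...,2]>.055)\&(P[...,2]<.066)\&(hsv/' h.py
python3 -m crank '[{"x":2,"y":0,"z":0,"ax":0,"ay":0,"az":0},{"x":2,"y":0,"z":0,"ax":0,"ay":0,"az":0}]' >/dev/null
python3 - <<'E'
from h import *
gouv(17,-12,.15,103.6)
c=look("top")
P=world(c)
b=P[195:260,385:425].reshape(-1,3); b=b[(b[:,2]>.042)&(b[:,2]<.053)]; s=np.array([uv(p) for p in b]); s=s[s[:,0]<20]; print("bar",len(s),np.percentile(s[:,0],[3,97]),np.percentile(s[:,1],[2,50,98]))
E
```

```text
t8.37 tcp [0.4793 0.0477 0.1674] th 103.5 F [-0.7  0.5  0.6] uv [-280.1  -18.3]
 x -29.71 y 0.66 z 1.74 az -0.1
top 1274 size [0. 0.] xy [nan nan] uv [nan nan] short-axis dir 90.0 (gauge x is 103.6)
bar 72 [ 9.16 19.4 ] [-23.932  -0.15   38.59 ]
```

```bash
sed -i 's/    q=P\[m>0\]\[:,:2\]/    q=P[(m>0)\&np.isfinite(P[...,2])][:,:2]/' h.py
python3 - <<'E'
from h import *
c=look("top"); P=world(c)
hsv=cv2.cvtColor(np.ascontiguousarray(c["pixels"]),cv2.COLOR_RGB2HSV)
b=P[195:260,385:425]; k=(b[...,2]>.040)&(b[...,2]<.053)&(hsv[195:260,385:425,1]<80); s=np.array([uv(p) for p in b[k]]);s=s[abs(s[:,1])<29]; s=s[s[:,0]<40]; print("bar",len(s),np.percentile(s[:,0],[2,50,98]),np.percentile(s[:,1],[2,50,98]))
E
```

```text
top 1293 size [123.  106.3] xy [ 532.6 -202. ] uv [-24.9 -25.3] short-axis dir 103.0 (gauge x is 103.6)
bar 84 [12.698 17.15  21.838] [-23.902  -0.25   23.604]
```

```bash
cat >> h.py <<'E'
def edges(c):
    P=world(c); hsv=cv2.cvtColor(np.ascontiguousarray(c["pixels"]),cv2.COLOR_RGB2HSV)
    k=(P[...,2]>.056)&(P[...,2]<.064)&(P[...,0]>.4)&(P[...,0]<.75)&(abs(P[...,1]+.05)<.22)
    n,l,st,_=cv2.connectedComponentsWithStats(k.astype(np.uint8)); 
    for i in range(1,n):
        if st[i,4]>500:
            d=P[l==i][:,:2]-B; s=np.c_[d@g,d@gy]*1e3; print("comp",st[i,4],"u",np.percentile(s[:,0],[.5,3,50,97,99.5]).round(1),"v",np.percentile(s[:,1],[.5,3,50,97,99.5]).round(1))
    # label (white disc) centre
    k2=k&(hsv[...,1]<90); n,l,st,_=cv2.connectedComponentsWithStats(k2.astype(np.uint8))
    for i in range(1,n):
        if st[i,4]>150: print("label",st[i,4],uv(np.mean(P[l==i],0)))
E
python3 - <<'E'
from h import *
from rig import bot
edges(bot.camera("top")); edges(dict(np.load("pics/top0.npz")))
E
```

```text
comp 1762 u [-78.6 -75.7 -35.3   5.3   8.3] v [-78.2 -74.7 -20.7  34.7  37.9]
label 505 [-33.9 -19.6]
comp 1755 u [-257.6 -247.8 -196.3 -145.4 -135.7] v [-56.1 -46.1   8.9  65.8  75.1]
label 505 [-195.3   10.5]
```

```bash
python3 - <<'E'
from h import *
from rig import bot
c=bot.camera("wrist"); o,p,t=pose(); print(np.round(c["world_from_camera"][:3,3]-p,3), t)
gouv(26,-12,.15,103.6)
E
```

```text
[-0.021  0.081  0.161] 103.38509357827058
t8.57 tcp [0.4802 0.0444 0.1674] th 103.4 F [-0.   0.3  0.2] uv [-276.7  -18.3]
 x -30.26 y 0.74 z 1.74 az -0.2
```

```bash
python3 -m crank '[{"x":-3,"y":0.1,"z":0,"ax":0,"ay":0,"az":0},{"x":-7,"y":0.2,"z":0,"ax":0,"ay":0,"az":0},{"x":-11,"y":0.3,"z":0,"ax":0,"ay":0,"az":0},{"x":-15,"y":0.4,"z":0,"ax":0,"ay":0,"az":0},{"x":-19,"y":0.5,"z":0,"ax":0,"ay":0,"az":0},{"x":-23,"y":0.6,"z":0,"ax":0,"ay":0,"az":0},{"x":-27,"y":0.7,"z":0,"ax":0,"ay":0,"az":0},{"x":-29.5,"y":0.7,"z":1,"ax":0,"ay":0,"az":0},{"x":-30.3,"y":0.7,"z":2,"ax":0,"ay":0,"az":0},{"x":-30.3,"y":0.7,"z":2,"ax":0,"ay":0,"az":0}]'
python3 -m crank '[{"x":0,"y":0,"z":0,"ax":0,"ay":0,"az":0},{"x":0,"y":0,"z":0,"ax":0,"ay":0,"az":0}]' >/dev/null
python3 - <<'E'
from h import *
gouv(26,-12,.02,103.6)
from rig import bot
c=bot.camera("wrist")
cv2.imwrite("pics/g.png",c["pixels"][:,:,::-1])
E
```

```text
t: 9.4
tcp_pos: [0.5556, -0.2509, 0.1445]
ee_rot: [-0.002, 0.621, 0.783, -0.001]
contact_force: [-0.6, 0.3, -1.8]
opening: 1.002
t9.57 tcp [ 0.5576 -0.2457  0.148 ] th 103.6 F [ 0.3 -0.2  0.3] uv [ 23.5 -11.2]
 x -0.25 y -0.08 z 12.80 az -0.0
```

View pics/g.png

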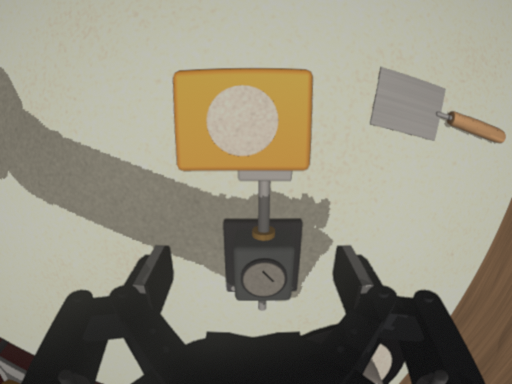

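The view from above the gauge shows the loaf square against the bar. The stem is at x≈264, between the fingers at 158 and 345. Descending to straddle the bar.

```bash
python3 -m crank '[{"x":-0.3,"y":-0.1,"z":2,"ax":0,"ay":0,"az":0},{"x":-0.3,"y":-0.1,"z":4,"ax":0,"ay":0,"az":0},{"x":-0.3,"y":-0.1,"z":6,"ax":0,"ay":0,"az":0},{"x":-0.3,"y":-0.1,"z":8,"ax":0,"ay":0,"az":0},{"x":-0.3,"y":-0.1,"z":9.5,"ax":0,"ay":0,"az":0},{"x":-0.3,"y":-0.1,"z":11,"ax":0,"ay":0,"az":0},{"x":-0.3,"y":-0.1,"z":12.2,"ax":0,"ay":0,"az":0},{"x":-0.3,"y":-0.1,"z":13,"ax":0,"ay":0,"az":0},{"x":-0.3,"y":-0.1,"z":13,"ax":0,"ay":0,"az":0}]'
python3 - <<'E'
from h import *
gouv(26-90,-12,.02,103.6)
E
```

```text
t: 10.37
tcp_pos: [0.5566, -0.2496, 0.0166]
ee_rot: [-0.001, 0.619, 0.785, -0.0]
contact_force: [-0.2, -0.3, 0.3]
opening: 1.0
t10.37 tcp [ 0.5566 -0.2496  0.0166] th 103.5 F [-0.2 -0.3  0.3] uv [ 27.1 -13.1]
 x 9.11 y 0.10 z -0.34 az -0.1
```

```bash
python3 -m crank '[{"x":0.4,"y":0,"z":-0.3,"ax":0,"ay":0,"az":0},{"x":0.8,"y":0,"z":-0.3,"ax":0,"ay":0,"az":0},{"x":1.3,"y":0,"z":-0.3,"ax":0,"ay":0,"az":0},{"x":1.9,"y":0,"z":-0.3,"ax":0,"ay":0,"az":0},{"x":2.5,"y":0,"z":-0.3,"ax":0,"ay":0,"az":0},{"x":3.1,"y":0,"z":-0.3,"ax":0,"ay":0,"az":0},{"x":3.7,"y":0,"z":-0.3,"ax":0,"ay":0,"az":0},{"x":4.3,"y":0,"z":-0.3,"ax":0,"ay":0,"az":0},{"x":4.9,"y":0,"z":-0.3,"ax":0,"ay":0,"az":0},{"x":5.2,"y":0,"z":-0.3,"ax":0,"ay":0,"az":0}]'
python3 - <<'E'
from h import *
gouv(26-50,-12,.02,103.6)
from rig import bot
c=bot.camera("top"); edges(c)
E
python3 -m crank '[{"x":0.28,"y":-0.28,"z":0,"ax":0,"ay":0,"az":3},{"x":0.58,"y":-0.56,"z":0,"ax":0,"ay":0,"az":6},{"x":0.9,"y":-0.81,"z":0,"ax":0,"ay":0,"az":9},{"x":1.22,"y":-1.05,"z":0,"ax":0,"ay":0,"az":12},{"x":1.56,"y":-1.27,"z":0,"ax":0,"ay":0,"az":15},{"x":1.91,"y":-1.47,"z":0,"ax":0,"ay":0,"az":18},{"x":2.27,"y":-1.66,"z":0,"ax":0,"ay":0,"az":21},{"x":2.64,"y":-1.82,"z":0,"ax":0,"ay":0,"az":24},{"x":3.02,"y":-1.96,"z":0,"ax":0,"ay":0,"az":27},{"x":3.4,"y":-2.09,"z":0,"ax":0,"ay":0,"az":30}]'
python3 - <<'E'
from h import *
gouv(26-50,-12,.02,73.6)
from rig import bot
c=look("wrist"); d=look("top"); edges(d)
cv2.imwrite("pics/i.png",np.vstack([c["pixels"][100:],d["pixels"][150:330]])[:,:,::-1])
E
```

```text
t: 11.2
tcp_pos: [0.5461, -0.2007, 0.0222]
ee_rot: [0.002, 0.619, 0.785, -0.0]
contact_force: [1.8, -6.8, 3.2]
opening: 1.0
t11.20 tcp [ 0.5461 -0.2007  0.0222] th 103.5 F [ 1.8 -6.8  3.2] uv [-23.  -11.9]
 x 0.10 y -0.01 z 0.22 az -0.1
comp 1764 u [-122.  -119.4  -78.3  -37.3  -34.4] v [-78.2 -74.9 -20.8  34.6  38.1]
label 511 [-77.7 -19.2]
t: 12.08
tcp_pos: [0.5168, -0.1737, 0.0219]
ee_rot: [0.001, 0.802, 0.597, -0.001]
contact_force: [-3.7, -8.0, 7.0]
opening: 1.001
t12.08 tcp [ 0.5168 -0.1737  0.0219] th 73.3 F [-3.7 -8.   7. ] uv [-56. -34.]
 x -1.65 y 3.52 z 0.19 az -0.3
wrist 32149 size [125.5 168.9] xy [ 516.9 -131.5] uv [-97.1 -23.9] short-axis dir 74.6 (gauge x is 103.6)
top 1288 size [102.5 120.8] xy [ 523.  -125.9] uv [-101.   -16.8] short-axis dir 74.3 (gauge x is 103.6)
comp 1754 u [-169.2 -160.1 -109.7  -59.3  -50.1] v [-78.  -69.4 -13.5  43.1  51.8]
label 501 [-108.4  -12.6]
```

View pics/i.png

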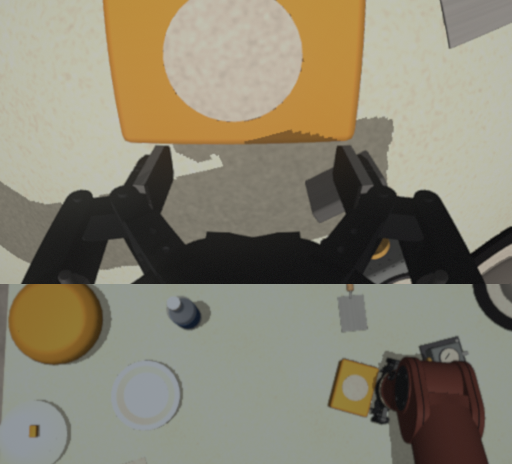

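The loaf follows the arc exactly: the label is at (-108,-13) mm in the gauge frame against a predicted (-108,-12). Continuing the remaining 60°.

```bash
for i in 1; do python3 -m crank '[{"x":0.28,"y":-0.28,"z":0,"ax":0,"ay":0,"az":3},{"x":0.58,"y":-0.56,"z":0,"ax":0,"ay":0,"az":6},{"x":0.9,"y":-0.81,"z":0,"ax":0,"ay":0,"az":9},{"x":1.22,"y":-1.05,"z":0,"ax":0,"ay":0,"az":12},{"x":1.56,"y":-1.27,"z":0,"ax":0,"ay":0,"az":15},{"x":1.91,"y":-1.47,"z":0,"ax":0,"ay":0,"az":18},{"x":2.27,"y":-1.66,"z":0,"ax":0,"ay":0,"az":21},{"x":2.64,"y":-1.82,"z":0,"ax":0,"ay":0,"az":24},{"x":3.02,"y":-1.96,"z":0,"ax":0,"ay":0,"az":27},{"x":3.4,"y":-2.09,"z":0,"ax":0,"ay":0,"az":30}]'; done
python3 -m crank '[{"x":0.28,"y":-0.28,"z":0,"ax":0,"ay":0,"az":3},{"x":0.58,"y":-0.56,"z":0,"ax":0,"ay":0,"az":6},{"x":0.9,"y":-0.81,"z":0,"ax":0,"ay":0,"az":9},{"x":1.22,"y":-1.05,"z":0,"ax":0,"ay":0,"az":12},{"x":1.56,"y":-1.27,"z":0,"ax":0,"ay":0,"az":15},{"x":1.91,"y":-1.47,"z":0,"ax":0,"ay":0,"az":18},{"x":2.27,"y":-1.66,"z":0,"ax":0,"ay":0,"az":21},{"x":2.64,"y":-1.82,"z":0,"ax":0,"ay":0,"az":24},{"x":3.02,"y":-1.96,"z":0,"ax":0,"ay":0,"az":27},{"x":3.4,"y":-2.09,"z":0,"ax":0,"ay":0,"az":30}]'
python3 - <<'E'
from h import *
from rig import bot
gouv(-138,40-56,.02,13.6)
d=look("top"); edges(d)
E
```

```text
t: 13.02
tcp_pos: [0.5051, -0.1345, 0.0213]
ee_rot: [0.0, 0.93, 0.369, -0.001]
contact_force: [-6.6, -6.7, 8.9]
opening: 1.005
t: 13.85
tcp_pos: [0.5148, -0.0945, 0.0208]
ee_rot: [-0.0, 0.993, 0.116, -0.002]
contact_force: [-8.6, -0.9, 8.2]
opening: 1.0
t13.85 tcp [ 0.5148 -0.0945  0.0208] th 13.3 F [-8.6 -0.9  8.2] uv [-133.5  -17.3]
 x 0.13 y -0.45 z 0.08 az -0.3
top 872 size [ 85.3 133.5] xy [567.9 -80.1] uv [-135.    37.7] short-axis dir 14.7 (gauge x is 103.6)
comp 1352 u [-199.9 -197.2 -154.4  -91.5  -85. ] v [-3.2  1.5 48.2 80.5 82.8]
label 481 [-141.5   40.8]
```

```bash
python3 -m crank '[{"x":-1,"y":0,"z":0,"ax":0,"ay":0,"az":0},{"x":-2.5,"y":0,"z":0,"ax":0,"ay":0,"az":0},{"x":-3,"y":0,"z":-2,"ax":0,"ay":0,"az":0},{"x":-3,"y":0,"z":-6,"ax":0,"ay":0,"az":0},{"x":-3,"y":0,"z":-10,"ax":0,"ay":0,"az":0},{"x":-3,"y":0,"z":-13,"ax":0,"ay":0,"az":0},{"x":-1,"y":0,"z":-13,"ax":0,"ay":0,"az":0},{"x":2,"y":0,"z":-13,"ax":0,"ay":0,"az":0},{"x":6,"y":0,"z":-13,"ax":0,"ay":0,"az":0},{"x":10,"y":-0.5,"z":-13,"ax":0,"ay":0,"az":0}]' 0.55
python3 -m crank '[{"x":2.5,"y":0,"z":0,"ax":0,"ay":0,"az":0},{"x":3,"y":0,"z":0,"ax":0,"ay":0,"az":0},{"x":3,"y":0,"z":0,"ax":0,"ay":0,"az":0}]'
python3 - <<'E'
from h import *
from rig import bot
gouv(-141,106,.022,13.6)
c=bot.camera("wrist")
cv2.imwrite("pics/k.png",c["pixels"][:,:,::-1])
d=dict(np.load("pics/top0.npz"));P=world(d); print("blade corners",P[195,367].round(3),P[198,342].round(3))
E
```

```text
t: 14.73
tcp_pos: [0.6137, -0.0679, 0.1514]
ee_rot: [0.001, 0.993, 0.116, 0.001]
contact_force: [1.4, -1.3, 0.8]
opening: 0.547
t: 14.98
tcp_pos: [0.6425, -0.0583, 0.15]
ee_rot: [-0.001, 0.993, 0.118, -0.0]
contact_force: [-1.4, 0.2, -0.1]
opening: 0.552
t14.98 tcp [ 0.6425 -0.0583  0.15  ] th 13.6 F [-1.4  0.2 -0.1] uv [-138.6  115.3]
 x -0.93 y -0.24 z 12.80 az 0.0
blade corners [ 0.669 -0.164  0.004] [ 0.663 -0.103 -0.   ]
```

View pics/k.png

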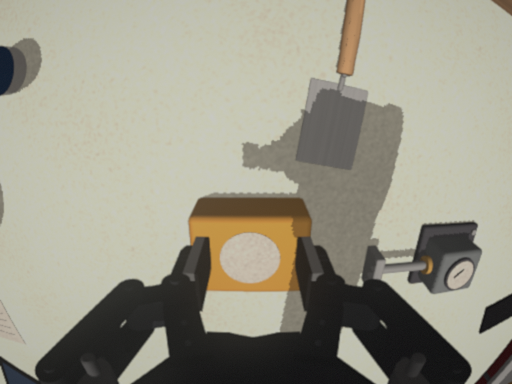

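The loaf at (250,245) is square under the fingers, the spreader blade is clear at (335,130), and the bar is at (375,265). Descending on the +v side and pushing the loaf toward the bar's centreline.

```bash
python3 -m crank '[{"x":-0.5,"y":-0.2,"z":3,"ax":0,"ay":0,"az":0},{"x":-0.5,"y":-0.2,"z":6,"ax":0,"ay":0,"az":0},{"x":-0.5,"y":-0.2,"z":9,"ax":0,"ay":0,"az":0},{"x":-0.5,"y":-0.2,"z":11,"ax":0,"ay":0,"az":0},{"x":-0.5,"y":-0.2,"z":12.3,"ax":0,"ay":0,"az":0},{"x":-0.5,"y":-0.2,"z":12.8,"ax":0,"ay":0,"az":0},{"x":-0.5,"y":-0.2,"z":12.8,"ax":0,"ay":0,"az":0}]'
python3 -c "
from h import *
gouv(-141,57,.022,13.6)"
python3 -m crank '[{"x":-0.6,"y":0,"z":0,"ax":0,"ay":0,"az":0},{"x":-1.2,"y":0,"z":0,"ax":0,"ay":0,"az":0},{"x":-1.8,"y":0,"z":0,"ax":0,"ay":0,"az":0},{"x":-2.4,"y":0,"z":0,"ax":0,"ay":0,"az":0},{"x":-3,"y":0,"z":0,"ax":0,"ay":0,"az":0},{"x":-3.6,"y":0,"z":0,"ax":0,"ay":0,"az":0},{"x":-4.2,"y":0,"z":0,"ax":0,"ay":0,"az":0},{"x":-4.6,"y":0,"z":0,"ax":0,"ay":0,"az":0},{"x":-5,"y":0,"z":0,"ax":0,"ay":0,"az":0},{"x":-5,"y":0,"z":0,"ax":0,"ay":0,"az":0}]'
python3 - <<'E'
from h import *
from rig import bot
gouv(-141,57,.022,13.6)
d=look("top"); edges(d)
E
```

```text
t: 15.62
tcp_pos: [0.6358, -0.0594, 0.0224]
ee_rot: [-0.0, 0.993, 0.117, -0.001]
contact_force: [0.4, -0.3, 1.2]
opening: 0.551
t15.62 tcp [ 0.6358 -0.0594  0.0224] th 13.4 F [ 0.4 -0.3  1.2] uv [-139.2  108.5]
 x -5.15 y -0.17 z 0.04 az -0.2
t: 16.45
tcp_pos: [0.5889, -0.0706, 0.0242]
ee_rot: [0.0, 0.993, 0.117, 0.002]
contact_force: [3.9, 1.5, 2.5]
opening: 0.55
t16.45 tcp [ 0.5889 -0.0706  0.0242] th 13.5 F [3.9 1.5 2.5] uv [-139.3   60.4]
 x -0.34 y -0.16 z 0.22 az -0.1
top 633 size [95.3 63.8] xy [522.9 -56.5] uv [-168.5   -0.5] short-axis dir 108.5 (gauge x is 103.6)
comp 849 u [-200.4 -198.7 -171.9 -144.4 -142.7] v [-38.9 -36.6   2.3  43.6  46.9]
label 239 [-154.8    4.9]
```

```bash
python3 -m crank '[{"x":0.8,"y":0,"z":0,"ax":0,"ay":0,"az":0},{"x":2,"y":0,"z":0,"ax":0,"ay":0,"az":0},{"x":2,"y":0,"z":-4,"ax":0,"ay":0,"az":0},{"x":2,"y":0,"z":-8,"ax":0,"ay":0,"az":0},{"x":2,"y":0,"z":-11.5,"ax":0,"ay":0,"az":0},{"x":2,"y":0,"z":-13,"ax":0,"ay":0,"az":-5},{"x":1,"y":-1,"z":-13,"ax":0,"ay":0,"az":-12},{"x":-1,"y":-2,"z":-13,"ax":0,"ay":0,"az":-19},{"x":-3,"y":-4,"z":-13,"ax":0,"ay":0,"az":-26},{"x":-5,"y":-6,"z":-13,"ax":0,"ay":0,"az":-33}]'
python3 -c "
from h import *
gouv(-225,4,.15,103.6)"
```

```text
t: 17.33
tcp_pos: [0.5241, -0.0239, 0.1519]
ee_rot: [-0.0, 0.918, 0.397, -0.001]
contact_force: [0.2, 0.1, 0.3]
opening: 0.551
t17.33 tcp [ 0.5241 -0.0239  0.1519] th 46.7 F [0.2 0.1 0.3] uv [-199.9    8.4]
 x 1.01 y -2.34 z 0.19 az -56.9
```

```bash
python3 -m crank '[{"x":0,"y":-0.5,"z":0,"ax":0,"ay":0,"az":-6},{"x":0.3,"y":-1,"z":0,"ax":0,"ay":0,"az":-13},{"x":0.6,"y":-1.6,"z":0,"ax":0,"ay":0,"az":-20},{"x":1,"y":-2.3,"z":0,"ax":0,"ay":0,"az":-27},{"x":1,"y":-2.3,"z":0,"ax":0,"ay":0,"az":-34},{"x":1,"y":-2.3,"z":0,"ax":0,"ay":0,"az":-41},{"x":1,"y":-2.3,"z":0,"ax":0,"ay":0,"az":-48},{"x":1,"y":-2.3,"z":0,"ax":0,"ay":0,"az":-54},{"x":1,"y":-2.3,"z":0,"ax":0,"ay":0,"az":-56.9},{"x":1,"y":-2.3,"z":0,"ax":0,"ay":0,"az":-56.9}]'
python3 - <<'E'
from h import *
from rig import bot
gouv(-225,4,.022,103.6)
c=bot.camera("wrist"); d=look("top"); edges(d)
cv2.imwrite("pics/l.png",np.hstack([c["pixels"],d["pixels"][:,260:500]])[:,:,::-1])
E
```

```text
t: 18.17
tcp_pos: [0.5153, -0.0008, 0.1523]
ee_rot: [-0.001, 0.619, 0.785, -0.001]
contact_force: [-0.5, -0.2, 1.3]
opening: 0.551
t18.17 tcp [ 0.5153 -0.0008  0.1523] th 103.5 F [-0.5 -0.2  1.3] uv [-224.5    5.3]
 x 0.05 y -0.13 z 13.03 az -0.1
top loaf not seen
```

View pics/l.png

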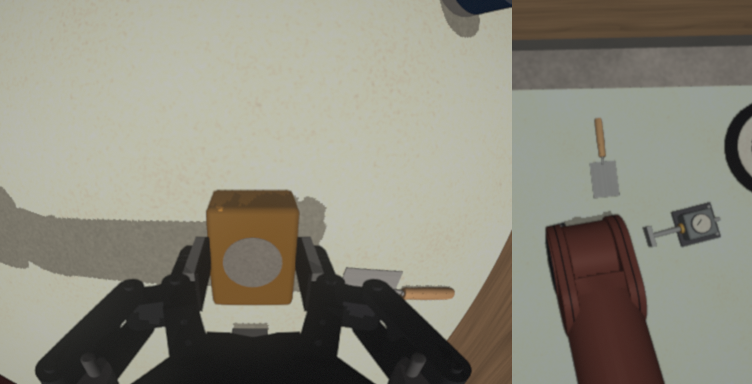

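Square and centred: loaf axis at x≈252, bar at x≈250. Descending and pushing the end in.

```bash
python3 -m crank '[{"x":0,"y":-0.1,"z":3,"ax":0,"ay":0,"az":0},{"x":0,"y":-0.1,"z":6,"ax":0,"ay":0,"az":0},{"x":0,"y":-0.1,"z":9,"ax":0,"ay":0,"az":0},{"x":0,"y":-0.1,"z":11,"ax":0,"ay":0,"az":0},{"x":0,"y":-0.1,"z":12.3,"ax":0,"ay":0,"az":0},{"x":0,"y":-0.1,"z":13,"ax":0,"ay":0,"az":0},{"x":0,"y":-0.1,"z":13,"ax":0,"ay":0,"az":0}]'
python3 -m crank '[{"x":-0.5,"y":0,"z":0,"ax":0,"ay":0,"az":0},{"x":-1,"y":0,"z":0,"ax":0,"ay":0,"az":0},{"x":-1.5,"y":0,"z":0,"ax":0,"ay":0,"az":0},{"x":-2.1,"y":0,"z":0,"ax":0,"ay":0,"az":0},{"x":-2.7,"y":0,"z":0,"ax":0,"ay":0,"az":0},{"x":-3.3,"y":0,"z":0,"ax":0,"ay":0,"az":0},{"x":-3.9,"y":0,"z":0,"ax":0,"ay":0,"az":0},{"x":-4.5,"y":0,"z":0,"ax":0,"ay":0,"az":0},{"x":-5.1,"y":0,"z":0,"ax":0,"ay":0,"az":0},{"x":-5.5,"y":0,"z":0,"ax":0,"ay":0,"az":0}]'
python3 - <<'E'
from h import *
gouv(-116,2,.022,103.6)
d=look("top"); edges(d); look("wrist")
E
```

```text
t: 18.85
tcp_pos: [0.5137, -0.0009, 0.0213]
ee_rot: [-0.001, 0.621, 0.784, -0.001]
contact_force: [-0.6, 0.0, -0.0]
opening: 0.557
t: 19.68
tcp_pos: [0.5284, -0.0539, 0.0239]
ee_rot: [0.0, 0.62, 0.785, 0.001]
contact_force: [-1.4, 7.5, 3.1]
opening: 0.547
t19.68 tcp [ 0.5284 -0.0539  0.0239] th 103.4 F [-1.4  7.5  3.1] uv [-169.8    5.5]
 x -5.38 y -0.33 z 0.19 az -0.2
top loaf not seen
wrist 4819 size [59.  66.6] xy [531.3 -69.8] uv [-153.7    4.5] short-axis dir 12.8 (gauge x is 103.6)
```

Pushing as expected; carrying on to the bar and home.

```bash
python3 -m crank '[{"x":-0.5,"y":0,"z":0,"ax":0,"ay":0,"az":0},{"x":-1,"y":0,"z":0,"ax":0,"ay":0,"az":0},{"x":-1.5,"y":0,"z":0,"ax":0,"ay":0,"az":0},{"x":-2,"y":0,"z":0,"ax":0,"ay":0,"az":0},{"x":-2.5,"y":0,"z":0,"ax":0,"ay":0,"az":0},{"x":-3,"y":0,"z":0,"ax":0,"ay":0,"az":0},{"x":-3.5,"y":0,"z":0,"ax":0,"ay":0,"az":0},{"x":-4,"y":0,"z":0,"ax":0,"ay":0,"az":0},{"x":-4.5,"y":0,"z":0,"ax":0,"ay":0,"az":0},{"x":-5,"y":0,"z":0,"ax":0,"ay":0,"az":0}]'
python3 -c "
from h import *
gouv(-116,2,.022,103.6)"
python3 -m crank '[{"x":-0.3,"y":0,"z":0,"ax":0,"ay":0,"az":0},{"x":-0.6,"y":0,"z":0,"ax":0,"ay":0,"az":0},{"x":-0.8,"y":0,"z":0,"ax":0,"ay":0,"az":0},{"x":-0.8,"y":0,"z":0,"ax":0,"ay":0,"az":0}]'
python3 -c "
from h import *
gouv(-116,2,.022,103.6)"
python3 -m crank '[{"x":-0.2,"y":0,"z":0,"ax":0,"ay":0,"az":0},{"x":-0.4,"y":0,"z":0,"ax":0,"ay":0,"az":0},{"x":-0.4,"y":0,"z":0,"ax":0,"ay":0,"az":0}]'
python3 -c "
from h import *
gouv(-116,2,.022,103.6)"
```

```text
t: 20.62
tcp_pos: [0.5394, -0.0997, 0.0237]
ee_rot: [-0.001, 0.619, 0.785, 0.001]
contact_force: [-5.7, 16.9, 10.7]
opening: 0.549
t20.62 tcp [ 0.5394 -0.0997  0.0237] th 103.5 F [-5.7 16.9 10.7] uv [-122.6    5.3]
 x -0.66 y -0.33 z 0.17 az -0.1
t: 20.95
tcp_pos: [0.5408, -0.106, 0.0236]
ee_rot: [-0.002, 0.619, 0.785, 0.002]
contact_force: [-5.3, 18.0, 11.1]
opening: 0.548
t20.95 tcp [ 0.5408 -0.106   0.0236] th 103.5 F [-5.3 18.  11.1] uv [-116.2    5.3]
 x -0.02 y -0.33 z 0.16 az -0.1
t: 21.2
tcp_pos: [0.5408, -0.1061, 0.0236]
ee_rot: [-0.004, 0.618, 0.786, 0.002]
contact_force: [-11.2, 29.4, 17.5]
opening: 0.551
t21.20 tcp [ 0.5408 -0.1061  0.0236] th 103.7 F [-11.2  29.4  17.5] uv [-116.1    5.3]
 x -0.01 y -0.33 z 0.16 az 0.1
```

The bar is home again: TCP stalled at u = -116.1, exactly as predicted, with 31 N. Retracting, rising clear and checking.

```bash
python3 -m crank '[{"x":0.4,"y":0,"z":0,"ax":0,"ay":0,"az":0},{"x":0.8,"y":0,"z":0,"ax":0,"ay":0,"az":0},{"x":1.2,"y":0,"z":0,"ax":0,"ay":0,"az":0},{"x":1.8,"y":0,"z":0,"ax":0,"ay":0,"az":0},{"x":2.6,"y":0,"z":0,"ax":0,"ay":0,"az":0},{"x":4,"y":0,"z":0,"ax":0,"ay":0,"az":0},{"x":6,"y":0,"z":-1,"ax":0,"ay":0,"az":0},{"x":8,"y":0,"z":-4,"ax":0,"ay":0,"az":0},{"x":10,"y":0,"z":-8,"ax":0,"ay":0,"az":0},{"x":13,"y":0,"z":-11,"ax":0,"ay":0,"az":0}]'
python3 -m crank '[{"x":4,"y":0,"z":-1,"ax":0,"ay":0,"az":0},{"x":8,"y":0,"z":-2,"ax":0,"ay":0,"az":0},{"x":10,"y":0,"z":-2,"ax":0,"ay":0,"az":0},{"x":10,"y":0,"z":-2,"ax":0,"ay":0,"az":0},{"x":10,"y":0,"z":-2,"ax":0,"ay":0,"az":0},{"x":10,"y":0,"z":-2,"ax":0,"ay":0,"az":0}]'
python3 - <<'E'
from h import *
from rig import bot
d=look("top"); edges(d)
cv2.imwrite("pics/m.png",cv2.resize(d["pixels"][100:330,250:490,::-1],None,fx=2.5,fy=2.5))
P=world(d);b=P[195:260,385:425];hsv=cv2.cvtColor(np.ascontiguousarray(d["pixels"]),cv2.COLOR_RGB2HSV); k=(b[...,2]>.040)&(b[...,2]<.053)&(hsv[195:260,385:425,1]<80); s=np.array([uv(p) for p in b[k]]);s=s[abs(s[:,1])<29]; s=s[s[:,0]<40]; print("bar",len(s),np.percentile(s[:,0],[2,50,98]))
E
```

```text
t: 22.03
tcp_pos: [0.512, 0.0094, 0.1317]
ee_rot: [0.0, 0.621, 0.784, -0.0]
contact_force: [1.2, -0.9, 0.3]
opening: 0.553
t: 22.53
tcp_pos: [0.489, 0.1059, 0.1497]
ee_rot: [0.0, 0.62, 0.784, -0.0]
contact_force: [0.2, 0.1, -0.3]
opening: 0.548
top 1264 size [ 91.6 135. ] xy [ 553.6 -181.1] uv [-40.2   0. ] short-axis dir 13.6 (gauge x is 103.6)
comp 1753 u [-107.9 -104.7  -50.8    4.4    7.7] v [-39.1 -36.6   4.   45.   47.5]
label 505 [-49.6   4.9]
bar 83 [12.9   17.4   22.672]
```

View pics/m.png

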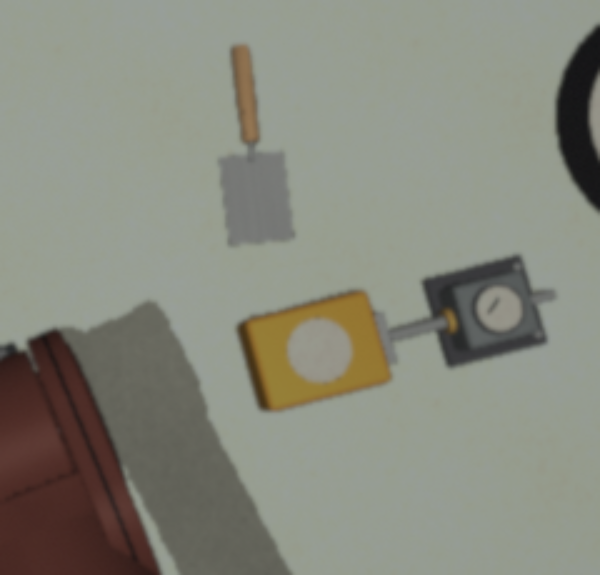

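The last view shows the loaf at (318,350), square with its short end on the bar at (385,338). The arm is clear and the spreader hasn't moved.

```bash
python3 -c "
from rig import bot
print(bot.sign_off())"
```

```text
the job is handed in; nothing more can be done
None
```

I pressed the loaf's long side, then a short end, against the bar until the bar was on its stop, and handed the job in at about 22.6 s. No verdict was reported.

- **Long side:** I swung the loaf about 31° square with both open fingers and pressed the long side. The tool stalled 86 mm before the bar's rest face at about 30 N, with the loaf about 20 mm off the bar's middle.
- **Quarter turn:** I straddled the bar, pushed the loaf clear and turned it 90° on the table. I then nudged it back toward the bar's centreline.
- **Short end:** I pressed the end until the tool stalled at 116.1 mm at about 31 N; I had predicted 116 mm.
- **Final check:** The loaf is square to the bar within about 1° and about 5 mm off its middle, and the short end is touching. The arm is well clear and the force reads about zero.
- **Bystanders:** The spreader looked unmoved in the last picture. I never worked near the plates or the bottle, and I did not measure any bystander again at the end.

**Odd readings:**
- After both releases the bar stayed about 10 mm in instead of springing back fully, apparently held by the loaf's friction on the table.
- The rectangle fit to the loaf's outline came out oversized next to the bar, so I relied on the label and edge positions instead.

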